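# Close, strap and latch a two-part plaster mould

### The arm

A 7-joint arm with a two-finger parallel gripper is mounted at the origin on the work surface. World frame = base frame: x ahead of the robot, y to its left, z up, the work surface at z = 0. Lengths are in m, angles in rad, forces in N, time in s.
With the tool pointing down it reaches from about 0.4 to 0.85 m from the base axis. Payload 4.5 kg.
Tool frame: the origin (TCP) lies midway between the tips of the shut fingers; the grasp point (between the pads) lies 19 mm behind it (ctrl.grasp_offset is the z of the grasp point in the tool frame, in m); z points along the fingers, y is the line along which they close (so a half turn about z gives the same grasp; the last joint's range is limited). The gripper opens to 88 mm and grips with 3 to 60 N. Pads are 18 mm wide; open, the fingers measure 123 mm over their backs; the gripper's body (75 mm by 187 mm) begins 45 mm behind the grasp point.
Start: joints at [1.374, 0.689, -0.195, 1.565, 0.157, 0.902, -0.215], TCP at [0.143, -0.608, 0.239] pointing down, gripper open.
Joint ranges: [-3.01, 3.01], [-0.46, 2.08], [-1.47, 1.51], [0.13, 2.56], [-1, 4.14], [0.04, 2.09], [-2.66, 2.66]. Speed limits (rad/s): [2.57, 2.57, 3.14, 3.14, 3.14, 3.14, 3.14].

### API

Orientations are given as a unit quaternion [x, y, z, w].
In Python, from station import ctrl gives the robot as it stands. The module is installed in compiled form; this text tells all that it offers.
- The arm moves only by the shell command python3 -m crank 'ROWS' [OPENING] [FORCE]. ROWS is JSON, a list of rows, each a list of 6 numbers: the shift along the world's x, y, z in m, then the turn, a rotation vector about the world's x, y, z in rad. A call has 1 to 5 rows; each row shifts and turns the commanded pose from where the row before left it; what a row does not reach is not made up. A row lasts 1/8 s, in which the tool goes at most 62.5 mm and 10.7 degrees, less where a joint would pass 70% of its speed; a pose out of reach is approached as far as the arm can. A call is refused whole if a number of a shift passes 0.0625 or a number of a turn 0.188, either way. A call with a gripper value outside its range is refused whole. OPENING is the opening, from 0 (shut) to 1 (fully open), set as the call begins (- or left out, the last holds). The fingers move at their own pace and stop on an object; FORCE is the grip in N (left out, the last holds). Time passes only in rows, so rows that do not move let the fingers close. It gives the time, the measured TCP pose, the force, the opening and the grip force at its end, in the units of the state.
- ctrl.state(): the state, without advancing time (a new reading comes with each control period).
- ctrl.read_camera(name): name is "scene" or "top"; returns (picture, depth): 384x512x3 uint8, red, green, blue; 384x512 float32, m along the optical axis (not along the pixel's ray), 0 where there is no reading.
- ctrl.camera_params(name): a dict with "vertical_fov" (degrees; the focal length in pixels is half the picture's height over the tangent of half this angle, whatever the lens; pixels are square), "cx", "cy" (the principal point, pixels), "R" (3x3) and "t" (3): a world point X has camera coordinates R X + t. Camera axes: x right, y down, z forward; pixel columns grow to the right and rows downward; lengths in m; the calibration is good to about 2 mm. A picture is of the moment at which its call begins. camera_params takes no time and is no camera call.
- ctrl.hand_in(): hands the job in; it is judged then, once.
The state is a dict: "time": time; "qpos": joint angles; "joint_vel": joint speeds; "effort": joint torques, N m; "position": TCP position; "orientation": TCP orientation; "force": force on the tool from outside, world axes, zero at the start; "torque": the same for the moment, N m; "gripper_width": opening from 0.0 (shut) to 1.0 (fully open); "grasp_force": force on a finger pad.
Only numpy, scipy, OpenCV 4.12 (cv2) and the standard library are available. Lean on these libraries where they do the work, as an engineer would, in place of code of your own. Each camera call takes 0.05 s, during which the arm holds its last target. There are 200 camera calls.

### The job

Close this plaster mould ready for casting: first press its top half fully home on the bottom half, while the steel strap still stands open, so that the strap does not force it. Then swing the strap down flat onto the mould over the black latch knob, pull the sprung knob up clear of the strap, give it a quarter turn either way so that its cross-pin lies across the strap, and let it drop fully into the groove. Leave the bowls, the mug, the spare mould and the rib and brush on the board where they are.

Things in the scene. Friction and masses are not known exactly. Their poses are not given: they have to be found in the camera images.
- frame: The mould clamp, fixed to the bench: dark board 240 (its x) by 300 mm (y -160 to +140), 20 thick, with a white round mould (110 diameter) in two halves, a hinge post at +y and a latch pillar at -y. Origin: on the bench under the mould's centre; z up; y points from latch to hinge. A loose wooden rib lies on the board at x -95 mm, a brush at x +97 mm.
- mould_top (a joint): Height (m) by which the mould's top half (28 mm thick) stands proud of the bottom half: 0 = fully home; starts 0.006 to 0.014. It slides straight down, snug on two steel dowels, under a push of about 5 to 10 N, then stops hard; it stays where it is left.
- mould_top_face (a point): Centre of the top half's flat upper face, 80 mm above the bench when home: the place to press. Clear of: the dowels, 8 mm thick, 43 mm to either side along the frame's x, their tops 100 mm above the bench; a pouring collar 23 mm wide, 5 mm high, at frame x -30, y +32 mm.
- strap (a joint): Angle (rad) of the steel strap: 0 = flat and level on the mould, 1.57 = upright, 2.3 = its stop; starts thrown back at 1.8 to 2.2, leaning outward, away from the mould. Stiff hinge: it stays where it is left; 2 to 5 N at its end move it. It lands early on a top half that is still proud.
- strap_hinge (a point): Middle of the strap's hinge axis (along the frame's x), 98 mm above the bench, 78 mm from the mould's centre. The shut strap runs from it along the frame's -y: 50 mm wide, 14 thick (7 above and 7 below the axis), 240 long. Slot 26 mm wide, 134 to 211 mm from the axis, for the knob to pass; across both its sides, at 170 mm, a groove 16 mm wide, 7 deep.
- strap_end (a point): Middle of the upper (when standing: outer) face of the strap's solid end plate, 225 mm from the hinge axis, 15 mm from the strap's tip; the plate is 58 mm wide, 30 long, 14 thick. A good place to push. Axes: x across the strap, -y along it away from the hinge, z out of this face. 105 mm above the bench when shut.
- latch_lift (a joint): Height (m) of the latch knob, pulled up against its spring: 0 at rest (in the slot), about 0.0015 dropped into the groove, 0.0085 when its pin only lies on top of the strap, 0.020 upper stop. Spring plus weight pull down with 9 N at rest, 14 N at the upper stop; let go, it springs down.
- latch_knob (a joint): Turn (rad, counter-clockwise from above) of the knob: 0 = lengthways, in line with the slot (starts within 0.07); 1.57 or -1.57 = across the strap, over the groove. Stops at 1.75 either way. It stays where it is left. In the shut strap it turns freely only when lifted about 10 mm.
- knob_grip (a point): Centre of the knob's black bar grip, on the knob's axis, 170 mm from the hinge axis, 135 mm above the bench at rest. Grip 50 mm long (its y), 14 thick (its x), 34 high. Below it a neck 18 mm thick, then a steel cross-pin 64 mm long, 12 thick, parallel to the grip, 32.5 mm below this point. 13 mm lie between shut strap and grip.
- rib: Loose flat wooden rib, 120 x 30 x 8 mm, on the clamp's board. Origin under its centre. Leave alone.
- brush: Loose brush, 170 mm long, on the clamp's board. Leave alone.
- bowl_a: Lobed clay bowl, 130 mm wide, 48 high. Origin under its centre. Leave alone.
- bowl_b: Lobed bowl like the other, paler. Origin under its centre. Leave alone.
- mug: Mug, 78 mm wide, 88 high. Origin under its centre. Leave alone.
- spare_mould: Round open plaster mould, 140 mm wide, 55 high. Origin under its centre. Leave alone.

How it is judged:
By the outcome, as a careful person would: the job done as asked, in the order asked, and still so for the second after the job is handed in, with the robot touching nothing.
It also fails if it takes over 70 s, if anything falls off the work surface, if the arm or the gripper's body presses on something with over 40 N, if the wrist force passes 120 N, or if a joint passes its speed limit or range.

## Working session

There is one attempt and no reset: what is moved stays moved. The work goes in short steps, Python scripts to look and compute and a shell command to move; the robot and the scene stay as the last step left them, time stands still between calls to the robot, and variables do not carry over. Pictures are saved under pics/ and viewed, at most 10 in all, crops included, and the job is handed in when it is done.

```bash
mkdir -p pics; cat > h.py <<'E'
import numpy as np, cv2
from station import ctrl
def shot(n,f):
    p,d=ctrl.read_camera(n); np.save(f'pics/{f}.npy',d); cv2.imwrite(f'pics/{f}_raw.png',p[:,:,::-1]); return p,d
def cam(n):
    c=ctrl.camera_params(n); f=192/np.tan(np.radians(c['vertical_fov'])/2); return f,c['cx'],c['cy'],np.array(c['R']),np.array(c['t'])
def w(n,u,v,z):
    f,cx,cy,R,t=cam(n); return R.T@(np.array([(u-cx)/f*z,(v-cy)/f*z,z])-t)
def wz(n,u,v,h):
    f,cx,cy,R,t=cam(n); r=R.T@np.array([(u-cx)/f,(v-cy)/f,1]); o=-R.T@t; return o+r*(h-o[2])/r[2]
def pix(n,X):
    f,cx,cy,R,t=cam(n); c=R@np.array(X)+t; return f*c[0]/c[2]+cx,f*c[1]/c[2]+cy
E
python3 - <<'E'
from h import *
ims=[]
for n in ('scene','top'):
    p,d=shot(n,n+'0'); cv2.imwrite(f'pics/{n}0.png',cv2.resize(p[:,:,::-1],(768,576))); 
    f,cx,cy,R,t=cam(n); print(n,f,cx,cy,-R.T@t,R[2])
s=ctrl.state();print(s['position'],s['orientation'],s['force'],s['time'])
E
```

```text
scene 354.5654719333698 257.5244957707179 190.97426529942132 [0.97336581 0.47397436 1.09283507] [-0.34500232 -0.41895612 -0.83991022]
top 432.19530040689233 248.30557175209276 193.6282416379168 [0.41193055 0.00267897 1.49423327] [ 0.09743395 -0.01883685 -0.99506372]
[ 0.14280685 -0.60789141  0.23798967] [ 9.93342252e-01  1.15197603e-01 -1.47387440e-04 -8.12897601e-04] [0.03982501 0.03631963 0.81777476] 0.1
```

View pics/scene0.png

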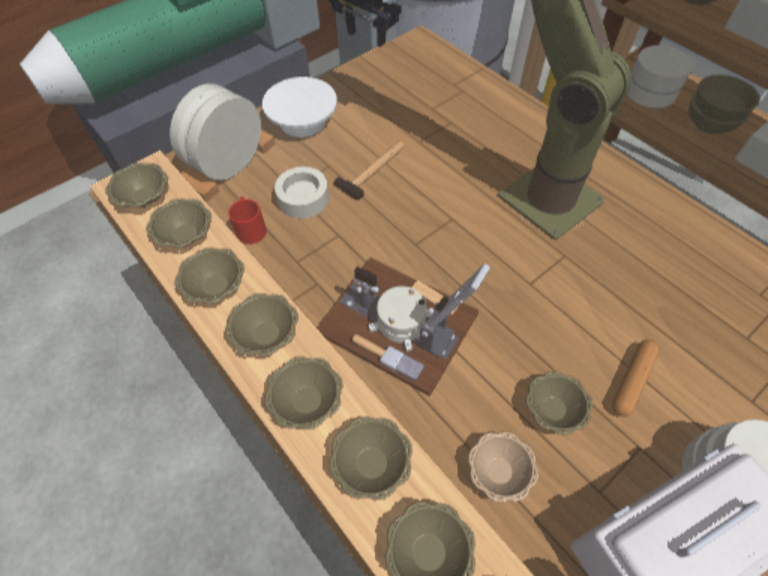

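View pics/top0.png

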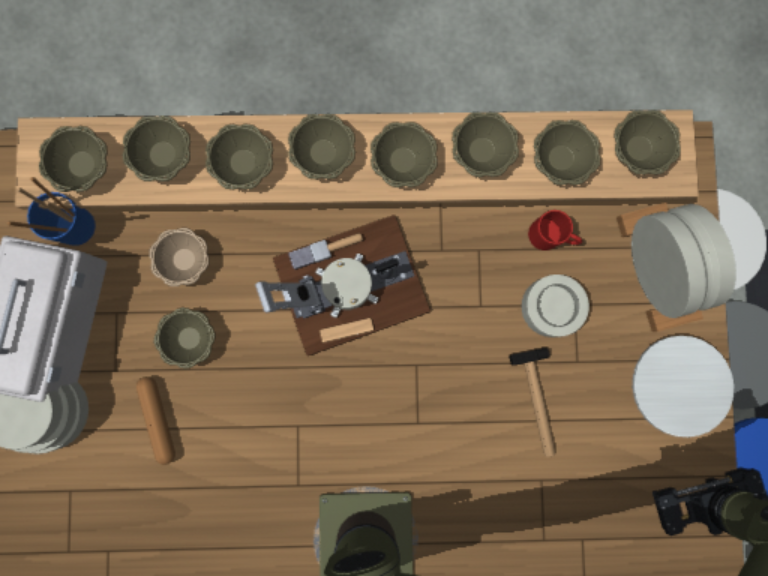

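The scene view shows the clamp around (400,315), with the strap leaning to the right. The top view shows the mould at about (345,284), the strap end at (265,297), the latch near (395,268), and the board corners at (274,257), (397,217), (431,310) and (308,354).

```bash
python3 - <<'E'
from h import *
a=cv2.imread('pics/top0_raw.png')[135:245,160:300]; b=cv2.imread('pics/scene0_raw.png')[165:270,205:345]
cv2.imwrite('pics/crop0.png',np.hstack([cv2.resize(a,(560,440),interpolation=2)[:, :],]) )
cv2.imwrite('pics/crop0.png',cv2.resize(a,(770,600),interpolation=cv2.INTER_CUBIC)[:600])
cv2.imwrite('pics/crop1.png',cv2.resize(b,(770,578),interpolation=cv2.INTER_CUBIC))
C=np.array([wz('top',u/1.5,v/1.5,.02)[:2] for u,v in [(274,257),(397,217),(431,310),(308,354)]])
print(C, np.linalg.norm(np.roll(C,-1,0)-C,axis=1))
m=(C[0]+C[1]+C[2]+C[3])/4; ey=(C[0]-C[1]+C[3]-C[2]);ey/=np.linalg.norm(ey); print(m,ey,'orig',m+ey*.01,np.arctan2(ey[1],ey[0]))
E
```

```text
[[ 0.636971    0.19893582]
 [ 0.72597625 -0.08508292]
 [ 0.50924173 -0.15801323]
 [ 0.41439742  0.12304909]] [0.29763834 0.22867593 0.29663356 0.23515483]
[0.5716466  0.01972219] [-0.30938775  0.95093597] orig [0.56855272 0.02923155] 1.8853454521061
```

View pics/crop0.png

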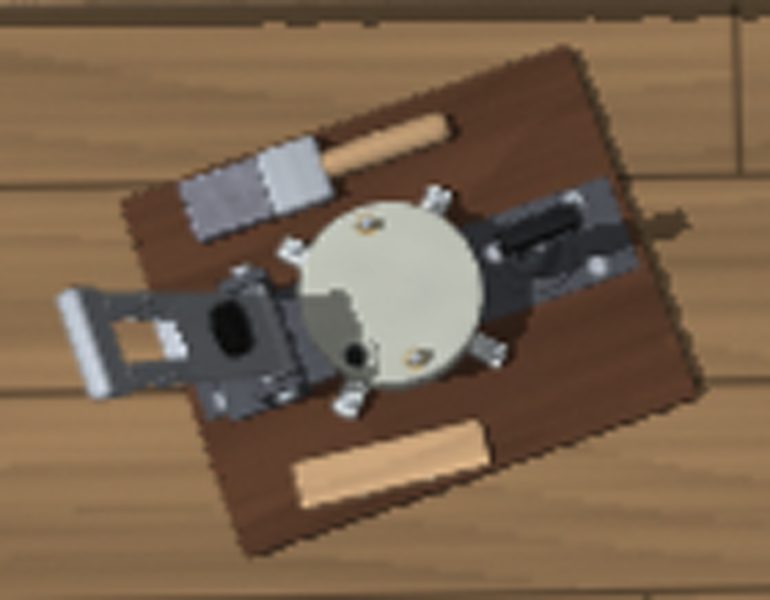

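View pics/crop1.png

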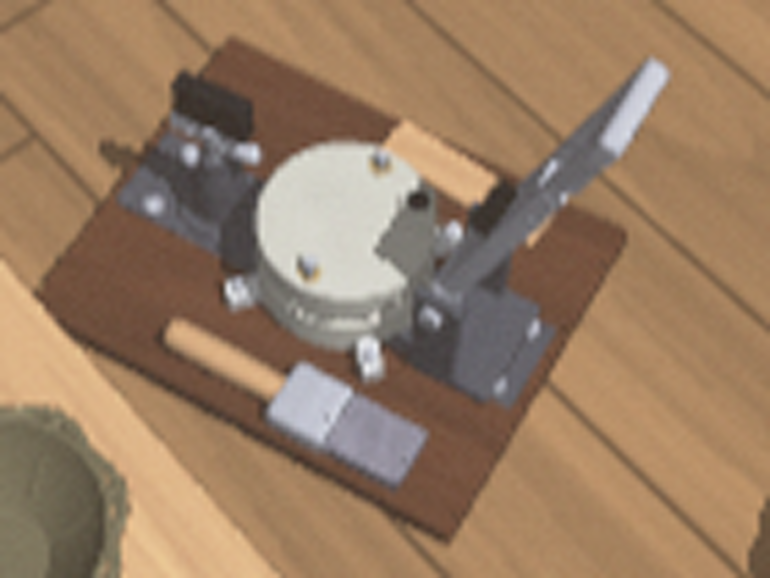

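The top crop shows the mould centre at about (392,293), the knob bar at (540,228), the dowels at (371,222) and (418,356), and the light strap tip at (82,343). In the scene crop the grip bar is at (212,100) and the strap tip at about (635,110).

```bash
python3 - <<'E'
from h import *
d=np.load('pics/top0.npy'); ds=np.load('pics/scene0.npy')
T=lambda x,y:(160+x/5.5,135+y/5.4545)
S=lambda x,y:(205+x/5.5,165+y/5.505)
def D(dd,n,u,v):
    return w(n,u,v,dd[int(round(v)),int(round(u))])
for n,(x,y) in dict(mould=(392,293),mould2=(440,260),knob=(540,228),knobl=(505,243),knobr=(576,213),tip=(82,343),post=(280,330),plate=(108,345)).items(): print('top',n,D(d,'top',*T(x,y)).round(4))
for n,(x,y) in dict(mould=(330,230),knob=(212,100),tip=(635,110),plateL=(620,140)).items(): print('scene',n,D(ds,'scene',*S(x,y)).round(4))
c=wz('top',*T(392,293),.09);k=wz('top',*T(540,227),.152);d1=wz('top',*T(371,222),.1);d2=wz('top',*T(418,356),.1)
print('c',c,'k',k,'d',d1,d2,np.linalg.norm(d1-d2),(d1+d2)/2)
e=c-k; print(np.linalg.norm(e[:2]),np.arctan2(e[1],e[0]),'dowel ey',np.arctan2(*(d1-d2)[1::-1])+np.pi/2)
# fitted frame -> knob, hinge, strap end at angles reprojected
o=np.array([.5675,.029,0]);a=1.885
a=np.arctan2(e[1],e[0]); ey=np.array([np.cos(a),np.sin(a),0]);ex=np.array([ey[1],-ey[0],0]);z=np.array([0,0,1])
o=(c+(k+ey*.092))/2;o[2]=0;print('o',o,'a',a)
for th in np.arange(1.7,2.3,.1):
    h=o+ey*.078+z*.098; u=-ey*np.cos(th)+z*np.sin(th); nn=ey*np.sin(th)+z*np.cos(th)
    p=h+u*.24; t=pix('top',p); s=pix('scene',p)
    print(th.round(2),p.round(3),((t[0]-160)*5.5,(t[1]-135)*5.45),((s[0]-205)*5.5,(s[1]-165)*5.5))
E
```

```text
top mould [0.5668 0.0315 0.0869]
top mould2 [0.587  0.0026 0.0816]
top knob [ 0.5958 -0.0546  0.1522]
top knobl [ 0.5878 -0.0346  0.1493]
top knobr [ 0.6048 -0.0756  0.1481]
top tip [0.5184 0.18   0.322 ]
top post [0.5441 0.0972 0.1032]
top plate [0.5182 0.1687 0.311 ]
scene mould [0.5827 0.0368 0.0902]
scene knob [ 0.6029 -0.0456  0.1548]
scene tip [0.5205 0.1825 0.3233]
scene plateL [0.5408 0.1917 0.3283]
c [0.56646368 0.03144409 0.09      ] k [ 0.59641556 -0.05465933  0.152     ] d [0.60814913 0.04303999 0.1       ] [0.52752635 0.01649253 0.1       ] 0.08488109606572804 [0.56783774 0.02976626 0.1       ]
0.09116421701425136 1.90556283014017 dowel ey 1.8888943218828518
o [0.56632639 0.03183878 0.        ] a 1.90556283014017
1.7 [0.531 0.135 0.336] (np.float64(170.51808517733738), np.float64(314.1551226334175)) (np.float64(551.8293325010916), np.float64(43.24366395675075))
1.8 [0.523 0.157 0.332] (np.float64(125.99864858255195), np.float64(331.36230531938725)) (np.float64(595.4817105276747), np.float64(68.83961057959866))
1.9 [0.515 0.179 0.325] (np.float64(83.48275545333253), np.float64(348.50451103027325)) (np.float64(637.6774728775517), np.float64(96.89686533851949))
2.0 [0.508 0.2   0.316] (np.float64(43.61546819269421), np.float64(365.3114134269472)) (np.float64(677.7015463698956), np.float64(126.9505469426641))
2.1 [0.501 0.22  0.305] (np.float64(6.966349427895736), np.float64(381.5277045933774)) (np.float64(714.8905280047225), np.float64(158.48892310594073))
2.2 [0.494 0.239 0.292] (np.float64(-25.984557189241144), np.float64(396.92032191677106)) (np.float64(748.655475007507), np.float64(190.97180691307173))
```

```bash

python3 -m crank '[[0.03,0.0456,0,0,0,0.118],[0.03,0.0456,0,0,0,0.118],[0.03,0.0456,0,0,0,0.118],[0.03,0.0456,0,0,0,0.118],[0.03,0.0456,0,0,0,0.118]]' 0
python3 -m crank '[[0.03,0.0456,0,0,0,0.118],[0.03,0.0456,0,0,0,0.118],[0.03,0.0456,0,0,0,0.118],[0.03,0.0456,0,0,0,0.118],[0.03,0.0456,0,0,0,0.118]]'
python3 -m crank '[[0.03,0.0456,0,0,0,0.118],[0.03,0.0456,0,0,0,0.118],[0.03,0.0456,0,0,0,0.118],[0.034,0.0456,0,0,0,0.126],[0,0,0,0,0,0]]'
python3 -c "
from station import ctrl;s=ctrl.state();print(s['qpos'],s['orientation'],s['time'])"
```

```text
time: 0.72
position: [0.2937, -0.3788, 0.2386]
orientation: [0.916, 0.401, 0.0, -0.0]
force: [0.5, -0.1, -0.6]
gripper_width: 0.456
grasp_force: 0.0
time: 1.35
position: [0.4436, -0.151, 0.2386]
orientation: [0.76, 0.65, -0.0, -0.0]
force: [0.2, 0.3, -1.0]
gripper_width: 0.004
grasp_force: 0.0
time: 1.98
position: [0.5687, 0.0354, 0.2387]
orientation: [0.583, 0.813, 0.002, -0.001]
force: [-0.7, -0.3, -0.3]
gripper_width: 0.004
grasp_force: 0.0
[ 0.21382063  0.66826059 -0.60854071  1.72531651  0.46630806  0.89388094
 -0.26409277] [ 5.82667642e-01  8.12706571e-01  2.46065281e-03 -6.27061130e-04] 1.975
```

```bash

python3 -m crank '[[0,0,-0.04,0,0,0],[0,0,-0.04,0,0,0],[0,0,-0.04,0,0,0],[0,0,-0.015,0,0,0],[0,0,0,0,0,0]]'
python3 -m crank '[[0,0,-0.004,0,0,0],[0,0,-0.004,0,0,0],[0,0,-0.004,0,0,0],[0,0,-0.003,0,0,0],[0,0,0,0,0,0]]'
python3 -m crank '[[0,0,-0.003,0,0,0],[0,0,-0.003,0,0,0],[0,0,0,0,0,0]]'
```

```text
time: 2.6
position: [0.5664, 0.0293, 0.1034]
orientation: [0.586, 0.811, -0.001, -0.0]
force: [-1.0, 0.1, 0.4]
gripper_width: 0.006
grasp_force: 0.0
time: 3.22
position: [0.5668, 0.03, 0.0885]
orientation: [0.585, 0.811, -0.0, -0.0]
force: [-0.2, 0.1, 0.5]
gripper_width: 0.003
grasp_force: 0.0
time: 3.6
position: [0.5672, 0.0301, 0.0829]
orientation: [0.585, 0.811, 0.0, 0.0]
force: [-0.6, -0.0, 2.2]
gripper_width: 0.008
grasp_force: 1.0
```

```bash

for i in 1; do
python3 -m crank '[[0,0,-0.002,0,0,0],[0,0,-0.002,0,0,0],[0,0,0,0,0,0]]'
python3 -m crank '[[0,0,-0.002,0,0,0],[0,0,-0.002,0,0,0],[0,0,0,0,0,0]]'; done
```

```text
time: 3.98
position: [0.5673, 0.0301, 0.0804]
orientation: [0.585, 0.811, 0.0, 0.001]
force: [-3.1, -1.1, 16.1]
gripper_width: 0.004
grasp_force: 8.1
time: 4.35
position: [0.5673, 0.0301, 0.0801]
orientation: [0.585, 0.811, 0.0, 0.002]
force: [-10.8, -3.3, 49.5]
gripper_width: 0.004
grasp_force: 24.2
```

The top half stopped hard at z = 0.080, so it is home. Next I lift off and go behind the strap.

```bash

python3 -m crank '[[0,0,0.01,0,0,0],[0,0,0.06,0,0,0],[0,0,0.06,0,0,0],[0,0,0.06,0,0,0],[0,0,0.06,0,0,0]]'
python3 -m crank '[[0,0,0.04,0,0,0],[-0.015,0.045,0,0,0,0],[-0.015,0.045,0,0,0,0],[-0.015,0.045,0,0,0,0],[-0.015,0.047,0,0,0,0]]'
python3 -m crank '[[0,0,-0.03,0,0,0],[0,0,-0.035,0,0,0],[0,0,0,0,0,0]]'
python3 - <<'E'
from h import *
ims=[]
p,d=shot('scene','s1');q,e=shot('top','t1')
a=cv2.resize(p[140:280,190:390,::-1],(600,420));b=cv2.resize(q[120:250,100:320,::-1],(600,355))
cv2.imwrite('pics/v1.png',cv2.resize(np.vstack([a[:,:],b]),None,fx=.77,fy=.77))
E
```

```text
time: 4.97
position: [0.5666, 0.0297, 0.3263]
orientation: [0.585, 0.811, -0.0, -0.0]
force: [1.0, 0.5, 0.7]
gripper_width: 0.005
grasp_force: 0.0
time: 5.6
position: [0.5064, 0.2129, 0.3642]
orientation: [0.586, 0.811, -0.0, -0.0]
force: [1.3, 0.5, -0.3]
gripper_width: 0.006
grasp_force: 0.0
time: 5.98
position: [0.5055, 0.2106, 0.2973]
orientation: [0.585, 0.811, -0.003, -0.001]
force: [-0.3, 0.4, 0.2]
gripper_width: -0.0
grasp_force: 0.0
```

View pics/v1.png

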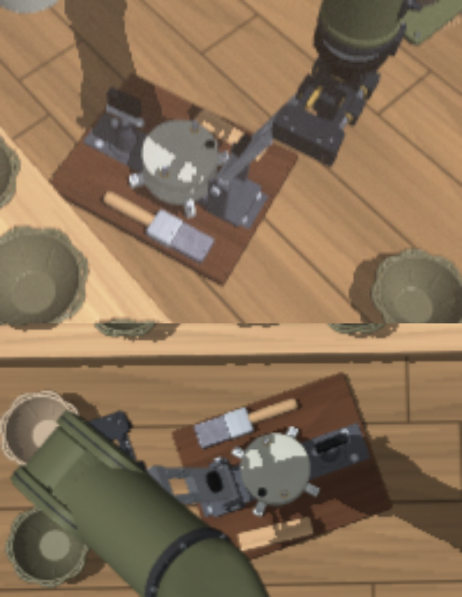

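The scene view (top half of the picture) shows the strap still open and the gripper just behind its tip. Now I push it over in an arc.

```bash

python3 -m crank '[[0.0062,-0.0186,0.0037,0,0,0],[0.0062,-0.0186,0.0037,0,0,0],[0.0062,-0.0186,0.0037,0,0,0],[0.0062,-0.0186,0.0037,0,0,0],[0.0062,-0.0186,0.0037,0,0,0]]'
python3 -m crank '[[0.006,-0.018,0.0015,0,0,0],[0.006,-0.018,0.0015,0,0,0],[0.0069,-0.0209,-0.0055,0,0,0],[0.0069,-0.0209,-0.0055,0,0,0],[0,0,0,0,0,0]]'
python3 -m crank '[[0.0069,-0.0209,-0.0075,0,0,0],[0.0069,-0.0209,-0.0075,0,0,0],[0.0057,-0.0173,-0.0135,0,0,0],[0.0057,-0.0173,-0.0135,0,0,0]]'
```

```text
time: 6.7
position: [0.5387, 0.1201, 0.3202]
orientation: [0.585, 0.811, 0.002, 0.0]
force: [0.3, 3.3, -1.1]
gripper_width: 0.006
grasp_force: 1.3
time: 7.32
position: [0.5641, 0.0376, 0.3091]
orientation: [0.587, 0.809, -0.001, 0.0]
force: [-1.1, 0.8, 0.6]
gripper_width: 0.01
grasp_force: 0.0
time: 7.82
position: [0.5894, -0.0368, 0.2671]
orientation: [0.586, 0.811, -0.0, 0.0]
force: [0.5, 1.1, 1.4]
gripper_width: 0.004
grasp_force: 0.7
```

```bash

python3 -m crank '[[0.0048,-0.0145,-0.017,0,0,0],[0.0048,-0.0145,-0.017,0,0,0],[0.0036,-0.0109,-0.02,0,0,0],[0.0036,-0.0109,-0.02,0,0,0]]'
python3 -m crank '[[0.0024,-0.0071,-0.0215,0,0,0],[0.0024,-0.0071,-0.0215,0,0,0],[0.0014,-0.0043,-0.017,0,0,0],[0,0,0,0,0,0]]'
python3 - <<'E'
from h import *
p,d=shot('scene','s2');q,e=shot('top','t2')
a=cv2.resize(p[140:280,190:390,::-1],(600,420));b=cv2.resize(q[120:250,160:320,::-1],(600,480))
cv2.imwrite('pics/v2.png',cv2.resize(np.vstack([a,b]),None,fx=.66,fy=.66))
E
```

```text
time: 8.32
position: [0.6059, -0.0866, 0.1928]
orientation: [0.585, 0.811, 0.0, -0.0]
force: [-0.2, 1.3, 0.2]
gripper_width: 0.003
grasp_force: 0.6
time: 8.82
position: [0.6109, -0.105, 0.1324]
orientation: [0.585, 0.811, -0.001, -0.001]
force: [-0.2, -0.9, -0.1]
gripper_width: 0.006
grasp_force: 0.0
```

View pics/v2.png

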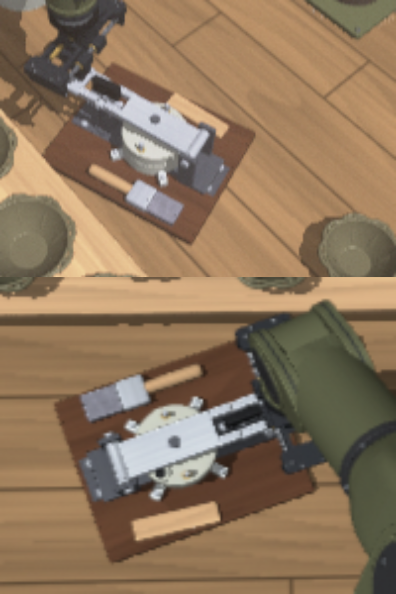

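The strap is down over the knob, a few degrees above flat. I'll press the end plate down the rest of the way.

```bash

python3 -m crank '[[0.001,-0.003,-0.01,0,0,0],[0,-0.001,-0.01,0,0,0],[0,0,-0.004,0,0,0],[0,0,0,0,0,0]]'
python3 -m crank '[[0,0,-0.002,0,0,0],[0,0,-0.002,0,0,0],[0,0,0,0,0,0]]'
```

```text
time: 9.43
position: [0.6125, -0.1087, 0.1097]
orientation: [0.585, 0.811, -0.0, -0.0]
force: [-0.0, 1.0, 0.0]
gripper_width: 0.004
grasp_force: 0.0
time: 9.8
position: [0.613, -0.1086, 0.1062]
orientation: [0.585, 0.811, 0.0, -0.0]
force: [0.2, 0.8, 0.5]
gripper_width: 0.007
grasp_force: 0.0
```

```bash

python3 -m crank '[[0,0,-0.002,0,0,0],[0,0,0,0,0,0],[0,0,0,0,0,0]]'
python3 -m crank '[[0,0,-0.0015,0,0,0],[0,0,0,0,0,0],[0,0,0,0,0,0]]'
```

```text
time: 10.18
position: [0.6131, -0.1085, 0.1054]
orientation: [0.585, 0.811, -0.0, 0.0]
force: [-3.4, 0.2, 8.8]
gripper_width: 0.004
grasp_force: 4.1
time: 10.55
position: [0.6131, -0.1085, 0.1053]
orientation: [0.585, 0.811, -0.0, 0.001]
force: [-5.4, 0.4, 18.0]
gripper_width: 0.002
grasp_force: 8.8
```

```bash

python3 -m crank '[[0,0,0.01,0,0,0],[0,0,0.06,0,0,0],[0,0,0.05,0,0,0],[-0.008,0.026,0,0,0,0],[-0.009,0.027,0,0,0,0]]' 0.6 20
python3 -m crank '[[0,0,0,0,0,0],[0,0,0,0,0,0]]'
python3 - <<'E'
from h import *
p,d=shot('scene','s3')
cv2.imwrite('pics/v3.png',cv2.resize(p[140:260,190:350,::-1],(800,600),interpolation=cv2.INTER_CUBIC))
E
```

```text
time: 11.18
position: [0.5962, -0.0553, 0.2236]
orientation: [0.586, 0.81, 0.001, 0.001]
force: [0.6, 0.3, -0.1]
gripper_width: 0.547
grasp_force: 0.0
time: 11.42
position: [0.5963, -0.0568, 0.2226]
orientation: [0.586, 0.81, -0.0, 0.0]
force: [-0.1, -0.9, 0.4]
gripper_width: 0.6
grasp_force: 0.0
```

View pics/v3.png

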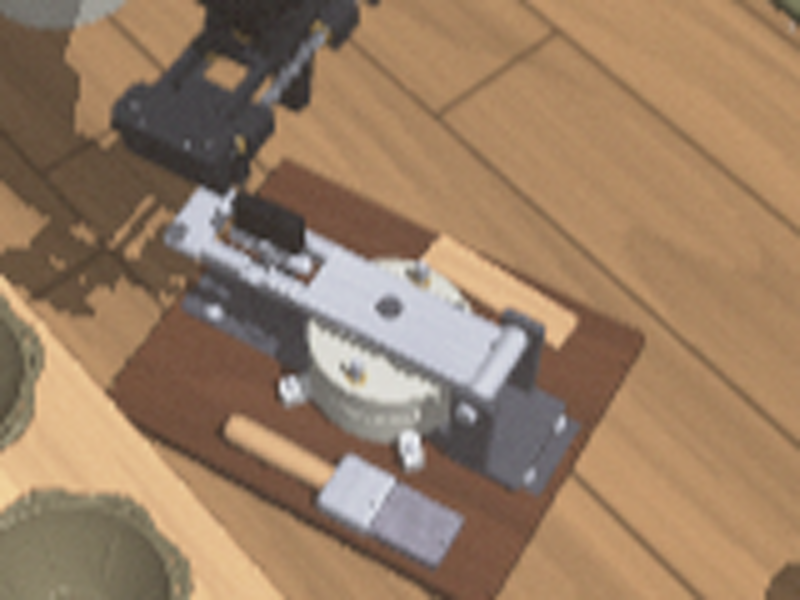

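The strap lies flat and the knob stands up through its slot at about (268,222). Now I go down, grip the knob and lift it.

```bash

python3 -m crank '[[0,0,-0.035,0,0,0],[0,0,-0.035,0,0,0],[0,0,-0.025,0,0,0],[0,0,-0.009,0,0,0],[0,0,0,0,0,0]]'
python3 -m crank '[[0,0,0,0,0,0],[0,0,0,0,0,0],[0,0,0,0,0,0],[0,0,0,0,0,0],[0,0,0,0,0,0]]' 0 40
```

```text
time: 12.1
position: [0.5961, -0.0562, 0.1185]
orientation: [0.586, 0.81, -0.0, -0.0]
force: [-0.1, -0.0, 0.3]
gripper_width: 0.602
grasp_force: 0.0
time: 12.72
position: [0.5981, -0.0549, 0.1192]
orientation: [0.585, 0.811, 0.002, 0.001]
force: [5.0, 0.6, -2.2]
gripper_width: 0.154
grasp_force: 39.8
```

```bash

python3 -m crank '[[0.002,0.001,0,0,0,0],[0,0,0.005,0,0,0],[0,0,0.005,0,0,0],[0,0,0.005,0,0,0],[0,0,0,0,0,0]]' - 45
python3 -m crank '[[0,0,0,0,0,0],[0,0,0,0,0,0]]'
```

```text
time: 13.35
position: [0.5982, -0.0548, 0.1329]
orientation: [0.585, 0.811, 0.0, -0.0]
force: [6.7, 1.2, -11.8]
gripper_width: 0.153
grasp_force: 44.8
time: 13.6
position: [0.5981, -0.0548, 0.1325]
orientation: [0.585, 0.811, 0.0, -0.0]
force: [6.7, 0.4, -12.0]
gripper_width: 0.156
grasp_force: 44.8
```

```bash

python3 -m crank '[[0.002,0.0007,0,0,0,0],[0,0,0,0,0,0],[0,0,0,0,0,0.1],[0,0,0,0,0,0.1],[0,0,0,0,0,0]]'
python3 -c "
from station import ctrl;s=ctrl.state();print(s['qpos'],s['torque'])"
```

```text
time: 14.22
position: [0.5986, -0.0547, 0.1328]
orientation: [0.502, 0.865, -0.001, -0.001]
force: [1.1, -1.7, -12.3]
gripper_width: 0.157
grasp_force: 44.8
[ 0.34180641  0.85544955 -0.59424991  1.71622221  0.64650549  0.77876223
 -0.0510457 ] [-0.27521317 -0.39783598  0.02519988]
```

```bash

python3 -m crank '[[0,0,0,0,0,0.14],[0,0,0,0,0,0.14],[0,0,0,0,0,0.14],[0,0,0,0,0,0.14],[0,0,0,0,0,0.14]]'
python3 -m crank '[[0,0,0,0,0,0.14],[0,0,0,0,0,0.14],[0,0,0,0,0,0.14],[0,0,0,0,0,0.14],[0,0,0,0,0,0.111]]'
python3 -m crank '[[0,0,0,0,0,0],[0,0,0,0,0,0]]'
```

```text
time: 14.85
position: [0.5989, -0.0544, 0.1331]
orientation: [0.173, 0.985, -0.001, -0.001]
force: [0.3, -0.0, -13.3]
gripper_width: 0.155
grasp_force: 44.8
time: 15.48
position: [0.5989, -0.054, 0.133]
orientation: [-0.16, 0.987, -0.0, -0.001]
force: [1.2, 0.2, -12.1]
gripper_width: 0.157
grasp_force: 44.8
time: 15.72
position: [0.5989, -0.054, 0.1333]
orientation: [-0.158, 0.987, -0.0, -0.001]
force: [-0.9, -0.1, -13.3]
gripper_width: 0.15
grasp_force: 44.8
```

```bash

python3 -m crank '[[0,0,-0.003,0,0,0],[0,0,-0.002,0,0,0],[0,0,0,0,0,0]]'
python3 -m crank '[[0,0,-0.002,0,0,0],[0,0,-0.002,0,0,0],[0,0,0,0,0,0]]'
python3 -m crank '[[0,0,-0.002,0,0,0],[0,0,-0.001,0,0,0],[0,0,0,0,0,0]]'
```

```text
time: 16.1
position: [0.5991, -0.054, 0.1284]
orientation: [-0.159, 0.987, -0.0, -0.001]
force: [-3.5, 1.0, -11.2]
gripper_width: 0.153
grasp_force: 44.8
time: 16.48
position: [0.5992, -0.054, 0.1244]
orientation: [-0.159, 0.987, -0.0, -0.001]
force: [-5.3, -1.6, -10.3]
gripper_width: 0.154
grasp_force: 44.8
time: 16.85
position: [0.5993, -0.054, 0.1216]
orientation: [-0.159, 0.987, -0.0, -0.001]
force: [-5.9, -0.3, -9.8]
gripper_width: 0.154
grasp_force: 44.8
```

```bash

python3 -m crank '[[0,0,-0.001,0,0,0],[0,0,0,0,0,0],[0,0,0,0,0,0]]'
python3 -m crank '[[0,0,0,0,0,0],[0,0,0,0,0,0],[0,0,0,0,0,0],[0,0,0,0,0,0]]' 0.6
python3 -m crank '[[0,0,0.03,0,0,0],[0,0,0.05,0,0,0],[0,0,0.05,0,0,0],[-0.03,-0.05,0.05,0,0,0],[-0.03,-0.06,0.0,0,0,0]]'
python3 -m crank '[[-0.03,-0.06,0,0,0,0],[-0.03,-0.06,0,0,0,0],[-0.03,-0.06,0,0,0,0],[-0.03,-0.06,0,0,0,0],[0,0,0,0,0,0]]'
python3 - <<'E'
from h import *
p,d=shot('scene','s4');q,e=shot('top','t4')
a=cv2.resize(p[140:260,190:350,::-1],(400,300),interpolation=2);b=cv2.resize(q[130:250,160:320,::-1],(400,300),interpolation=2)
cv2.imwrite('pics/v4.png',np.hstack([a,b]))
cv2.imwrite('pics/v5.png',np.hstack([cv2.resize(p[170:206,216:264,::-1],(400,300),interpolation=2),cv2.resize(q[150:210,230:310,::-1],(400,300),interpolation=2)]))
b=[]
for v in range(160,196):
  for u in range(240,280):
    X=w('top',u,v,e[v,u])
    if .135<X[2]<.17: b.append(X)
b=np.array(b);print(len(b),b.mean(0) if len(b) else 0,np.sort(b[:,2])[-5:]); 
c,s,vt=np.linalg.svd(b[:,:2]-b[:,:2].mean(0));print(vt[0])
E
```

```text
time: 17.23
position: [0.5993, -0.054, 0.1208]
orientation: [-0.159, 0.987, -0.0, -0.001]
force: [-6.0, -1.4, -8.7]
gripper_width: 0.157
grasp_force: 44.8
time: 17.73
position: [0.6008, -0.0537, 0.1213]
orientation: [-0.159, 0.987, 0.0, 0.001]
force: [0.6, 0.2, -0.3]
gripper_width: 0.586
grasp_force: 0.0
time: 18.35
position: [0.5497, -0.1489, 0.2954]
orientation: [-0.161, 0.987, -0.001, 0.004]
force: [0.7, -1.2, -0.4]
gripper_width: 0.599
grasp_force: 0.0
time: 18.98
position: [0.4322, -0.38, 0.2902]
orientation: [-0.154, 0.988, -0.001, -0.001]
force: [-0.6, -0.0, 0.6]
gripper_width: 0.6
grasp_force: 0.0
77 [ 0.59747699 -0.05361746  0.15202879] [0.15766519 0.15766894 0.15769674 0.15838911 0.15876588]
[-0.94292907 -0.33299363]
```

View pics/v4.png

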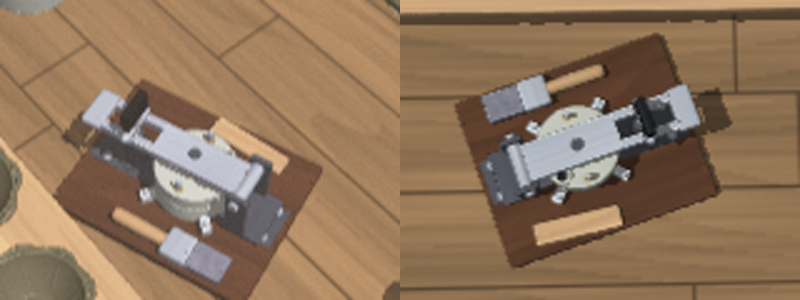

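View pics/v5.png

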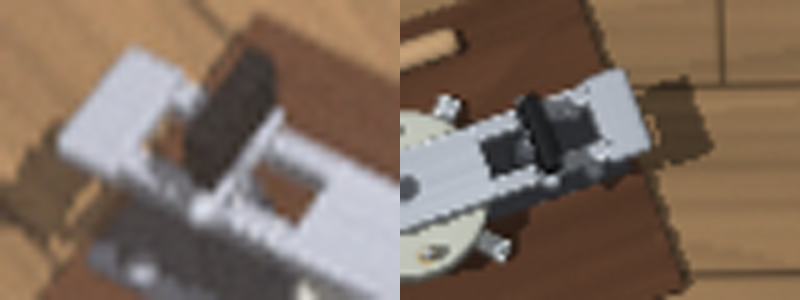

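The pictures show the knob bar lying across the strap, with its pin in the groove. One quick check of knob and mould heights, then I hand in.

```bash
python3 - <<'E'
from h import *
def med(e):
    z=np.array([w('top',u,v,e[v,u])[2] for v in range(160,196) for u in range(240,280)]); z=z[(z>.142)&(z<.17)]; return len(z),np.median(z)
m1=med(np.load('pics/t4.npy'));print(med(np.load('pics/top0.npy')),m1)
if m1[1]<.157: ctrl.hand_in(); print('handed in')
E
```

```text
Traceback (most recent call last):
  File "h.py", line 8, in w
    f,cx,cy,R,t=cam(n); return R.T@(np.array([(u-cx)/f*z,(v-cy)/f*z,z])-t)
                ~~~^^^
  File "h.py", line 6, in cam
    c=ctrl.camera_params(n); f=192/np.tan(np.radians(c['vertical_fov'])/2); return f,c['cx'],c['cy'],np.array(c['R']),np.array(c['t'])
ValueError: time passes only in moves, steps and waits
```

```bash
python3 - <<'E'
import h; from h import *
C=cam('top'); h.cam=lambda n:C
def med(e):
    z=np.array([w('top',u,v,e[v,u])[2] for v in range(160,196) for u in range(240,280)]); z=z[(z>.142)&(z<.17)]; return len(z),np.median(z)
m1=med(np.load('pics/t4.npy'));print(med(np.load('pics/top0.npy')),m1)
if m1[1]<.157: ctrl.hand_in(); print('handed in')
E
```

```text
(74, np.float64(0.1513100903378379)) (74, np.float64(0.15265115359520978))
the job is handed in; nothing more can be done
handed in
```

The job is handed in: I pressed the mould's top half home with the strap still open, then swung the strap down flat. The latch knob is turned a quarter turn and sits in the groove; its top measures 1.3 mm higher than at rest, against the 1.5 mm expected.

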